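Slide the card reader to its last stop and lock the plunger

TASK

Move the counter's card reader to the other end of its rail: pull the spring knob on its sleeve up out of the long slot, slide the sleeve past the middle hole, and let the plunger drop fully home in the last hole, so that the reader is locked there. The last hole has to be felt for: let the pin ride on the rail and ease the sleeve along gently, never ramming the pin sideways against a hole's edge. Leave everything else on the counter where it is.

Things in the scene. Friction and masses are not known exactly. Their poses are not given: they have to be found in the camera images.
- rail: Fixed square steel tube, 300 mm long (along its own y), 36 mm wide, top face 52 mm above the counter, with end caps and two feet. Origin: on the counter under the rail's middle. Its x points to the side on which the card reader hangs, its y from the slot end towards the last hole, z up. The top wall is 12 mm thick and has, from -y to +y, a long slot, a middle hole and a last hole.
- slot (a point): Middle of the long slot in the rail's top face, at the face's height, on the rail's centre line (70 mm before the rail's middle). The slot is 43 mm long along the rail, so the pin in it can wander 15 mm either way.
- mid_hole (a point): Centre of the middle hole (13 mm along the rail, 14 mm across) in the rail's top face, 60 mm from the slot's middle. The pin would drop in here too, but this is the wrong hole.
- end_hole (a point): Nominal centre of the last hole, at the rail's top face, on its centre line, 70 mm beyond mid_hole. The hole, 13 mm along the rail, is cut in a small aluminium plate let in flush with the top face, in a 40 mm long opening of the tube; the plate is screwed down anywhere up to 12 mm either way along the rail from this point, and does not move in use. This point does not show that shift.
- carriage (a joint): Travel in m of the sleeve (62 mm long, 48 mm wide, top 59.5 mm above the counter) with the card reader (155 x 78 x 26 mm, on the +x side, from 60 mm to 212 mm beside the knob's axis, below 85 mm) along the rail's +y; range 0 to 0.18. 0 to 0.03 with the pin in the slot, 0.075 over the middle hole, 0.1315 to 0.1585 in the last hole. Its guide drags with about 2 N, 4 to 5 N while the pin rides on the rail.
- plunger (a joint): Lift in m of the spring plunger, 0 (pin fully home, 11 mm deep in a hole) to 0.018 (pulled up to its stop). 0.011 is the pin riding on the rail's top face. The spring presses down with 6 N at 0, 9 N at 0.011, 10.5 N at 0.018. The pin is 10 mm thick with a flat nose (9 mm across for the last 1.5 mm; 3 mm play along the rail in a hole). Side push on the knob can hold the pin half way by friction; ease off and it drops.
- knob (a point): Centre of the plunger's upright round black knob, 26 mm in diameter and 32 mm tall, on the plunger's axis above the sleeve; 87 mm above the counter when the plunger is home, and rising with it. Directly under the knob is a narrower steel collar, 24 mm in diameter; the knob is exactly above the pin.
- paper_roll: Receipt paper roll standing on end, 56 mm across, 57 mm tall, loose beside the rail; origin under its centre. Leave alone.
- mint_tin: Flat metal tin 62 x 87 x 21 mm, loose beside the rail; origin under its centre. Leave alone.
- pen_cup: Glass cup of pens, 72 mm across, 135 mm tall with the pens, loose near the rail's slot end; origin under its centre. Leave alone.
- candy_jar: Small amber jar, 72 mm across, 85 mm tall, loose near the rail's last-hole end; origin under its centre. Leave alone.

How it is judged:
By the outcome, as a careful person would: the job done as asked, in the order asked, and still so for the second after the job is handed in, with the robot touching nothing.
It also fails if it takes over 48 s, if anything falls off the work surface, if the arm or the gripper's body presses on something with over 40 N, if the wrist force passes 120 N, or if a joint passes its speed limit or range.

ROBOT

A 6-joint arm with a two-finger parallel gripper is mounted at the origin on the work surface. World frame = base frame: x ahead of the robot, y to its left, z up, the work surface at z = 0. Lengths are in mm, angles in rad, forces in N, time in s.
With the tool pointing down it reaches from about 275 to 850 mm from the base axis. Payload 19 kg.
Tool frame: the origin (TCP) lies on the centre line of the jaws, within the pads' length; the fingertips stand 11 mm ahead of it and the grasp point (between the pads) lies 8 mm behind it; y points along the fingers, x is the direction in which the jaws open and shut, and the axes are right-handed (so a half turn about y gives the same grasp; the last joint's range is limited). The gripper opens to 85 mm and grips with 20 to 120 N. Pads are 22 mm wide; open, the fingers measure 114 mm over their backs; the gripper's body (76 mm by 85 mm) begins 54 mm behind the grasp point. The pads swing forward as they close: fully open they stand 13 mm farther back than shut.
Start: joints at [1.068, 0.15, 1.437, -0, 1.554, -0.134], TCP at [207.288, 536.305, 242.267] pointing down, gripper open.
Joint ranges: [-2.8, 2.8], [-0.68, 2.1], [0.12, 2.68], [-1.39, 4.53], [0.16, 2.79], [-2.81, 2.81]. Speed limits (rad/s): [1.89, 1.89, 2.22, 3.01, 3.01, 3.01].

INTERFACE

Orientations are given as a unit quaternion [x, y, z, w].
In Python, from station import read_state, get_image, hand_in gives the robot as it stands.
- The arm moves only by the shell command python3 -m creep 'ROWS' [FORCE]. ROWS is JSON, a list of rows, each an object of numbers: "tx", "ty", "tz": the shift along the tool's x, y, z scaled (see below); "turn": the turn about the tool's y scaled (see below); "gripper": the opening, from 0 (shut) to 1 (fully open). A call has 1 to 8 rows; each row is the pose to reach, as a shift and turn from the pose commanded when the call began, along the tool's axes at that moment; what a row does not reach only later rows make up. The controller multiplies each number of a shift by 0.1 m and each number of a turn by 2 rad. A row lasts 1/10 s, in which the tool goes at most 50 mm and 8.59 degrees, less where a joint would pass 70% of its speed; a pose out of reach is approached as far as the arm can. A call with a number of a shift or a turn outside -1 to 1 is refused whole. A call with a gripper value outside its range is refused whole. The fingers move at their own pace and stop on an object; FORCE is the grip in N (left out, the last holds). Time passes only in rows, so rows that repeat a pose let the fingers close. It gives the time, the measured TCP pose, the force and the opening at its end, in the units of the state.
- read_state(): the state, without advancing time (a new reading comes with each control period).
- get_image(name): name is "scene" or "top"; returns a dict with "color" (384x512x3 uint8, red, green, blue), "z_map" (384x512 float32, mm along the optical axis (not along the pixel's ray), 0 where there is no reading), "mtx" (3x3 intrinsics, pixels), "D" ([k1, k2, p1, p2, k3] as OpenCV has them; the pictures are not rectified), "extrinsics" (4x4, takes a point from camera to world coordinates). Camera axes: x right, y down, z forward; pixel columns grow to the right and rows downward; lengths in mm; the calibration is good to about 2 mm. A picture is of the moment at which its call begins.
- hand_in(): hands the job in, once; it reports no verdict.
The state is a dict: "t": time; "joint_pos": joint angles; "joint_vel": joint speeds; "effort": joint torques, N m; "ee_pos": TCP position; "eef_rot": TCP orientation; "contact_force": force on the tool from outside, world axes, zero at the start; "moment": the same for the moment, N m; "grip_width": finger opening in mm.
Only numpy, scipy, OpenCV 4.12 (cv2) and the standard library are available. Lean on these libraries where they do the work, as an engineer would, in place of code of your own. Each camera call takes 0.05 s, during which the arm holds its last target.

## Working session

There is one attempt and no reset: what is moved stays moved. The work goes in short steps, Python scripts to look and compute and a shell command to move; the robot and the scene stay as the last step left them, time stands still between calls to the robot, and variables do not carry over. Pictures are saved under pics/ and viewed, and the job is handed in when it is done.

```bash
ls; mkdir -p pics; python3 - <<'E'
from station import *
import cv2,numpy as np
s=read_state()
print({k:np.round(v,3).tolist() for k,v in s.items()})
for n in("scene","top"):
    im=get_image(n); cv2.imwrite(f"pics/{n}0.png",im["color"][:,:,::-1]); np.savez(f"pics/{n}0.npz",**im)
    print(n,im["mtx"],im["D"],im["extrinsics"])
E
```

```text
pics
{'t': 0.0, 'joint_pos': [1.068, 0.151, 1.438, 0.0, 1.554, -0.134], 'joint_vel': [0.002, 0.002, -0.0, 0.0, -0.001, -0.001], 'effort': [0.0, -71.302, -57.089, -0.0, 0.008, -0.0], 'ee_pos': [207.182, 536.143, 241.697], 'eef_rot': [0.583, 0.399, -0.4, -0.583], 'contact_force': [-0.134, 0.55, -0.436], 'moment': [0.033, -0.005, -0.024], 'grip_width': 85.469}
scene [[446.2966253    0.         260.73721063]
 [  0.         446.2966253  195.87916973]
 [  0.           0.           1.        ]] [-0.11087549  0.          0.          0.          0.        ] [[-4.68037199e-01  5.88692875e-01 -6.59076535e-01  1.22986096e+03]
 [ 8.83707318e-01  3.13137303e-01 -3.47859750e-01  3.50226083e+02]
 [ 1.59889190e-03 -7.45242060e-01 -6.66792108e-01  7.34967718e+02]
 [ 0.00000000e+00  0.00000000e+00  0.00000000e+00  1.00000000e+00]]
top [[452.91992422   0.         261.85100538]
 [  0.         452.91992422 191.71900244]
 [  0.           0.           1.        ]] [-0.15397874  0.          0.          0.          0.        ] [[-2.45574204e-02 -9.89032017e-01  1.45645467e-01  4.53834058e+02]
 [-9.99695673e-01  2.46369614e-02 -1.25787160e-03  1.14349568e+01]
 [-2.34418647e-03 -1.45632033e-01 -9.89336048e-01  9.95883106e+02]
 [ 0.00000000e+00  0.00000000e+00  0.00000000e+00  1.00000000e+00]]
```

View pics/scene0.png

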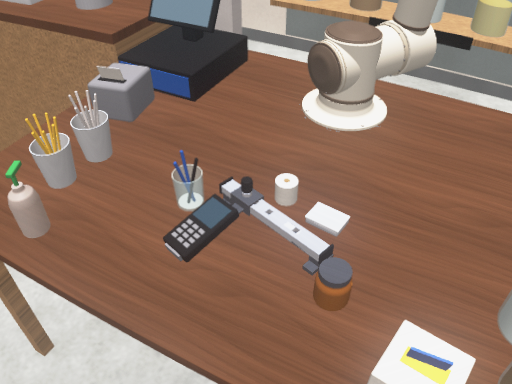

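View pics/top0.png

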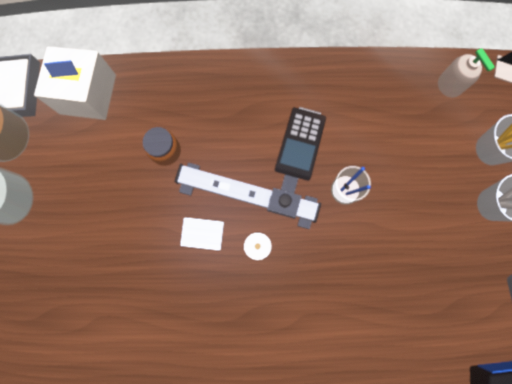

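The scene view shows the knob at about (247,185) and the rail running to (325,250). In the top view the knob is at (285,200), the middle hole at about (252,194), the last hole at about (216,184) and the reader at (300,145). Next I'll enlarge the crops.

```bash
python3 - <<'E'
import cv2,numpy as np
a=np.load("pics/top0.npz")["color"][:,:,::-1]; b=np.load("pics/scene0.npz")["color"][:,:,::-1]
cv2.imwrite("pics/topc.png",cv2.resize(a[100:260,140:380],None,fx=3.3,fy=3.3,interpolation=cv2.INTER_CUBIC))
cv2.imwrite("pics/scenec.png",cv2.resize(b[150:310,160:370],None,fx=3.7,fy=3.7,interpolation=cv2.INTER_CUBIC))
E
```

```text
(no output)
```

View pics/topc.png

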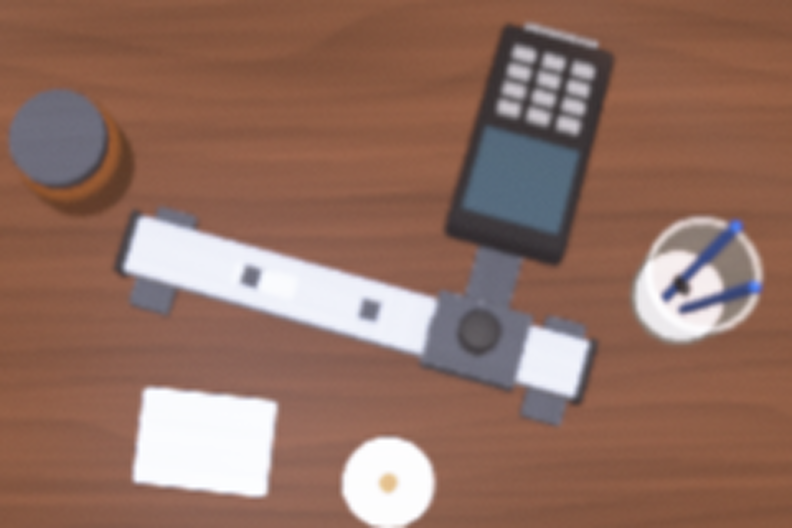

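View pics/scenec.png

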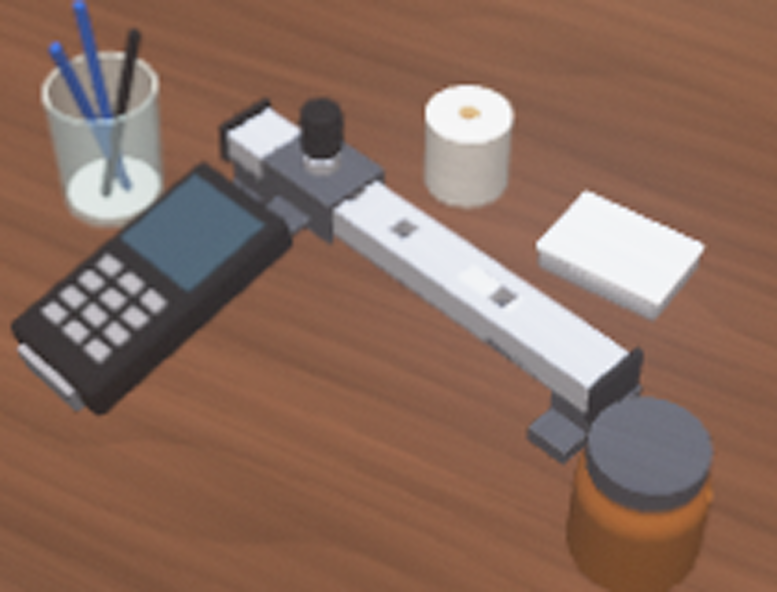

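The top crop shows the middle hole at (369,309) and the last hole at (251,276), with the bright plate to its right. The knob is at (478,330). Now to measure.

```bash
cat > h.py <<'E'
import cv2,numpy as np
def ray(im,uv):
    p=cv2.undistortPoints(np.array(uv,float).reshape(-1,1,2),im["mtx"],im["D"]).reshape(-1,2)
    d=np.c_[p,np.ones(len(p))]@im["extrinsics"][:3,:3].T
    return im["extrinsics"][:3,3],d
def plane(im,uv,z):
    o,d=ray(im,uv); return o+d*((z-o[2])/d[:,2:])
def tri(a,ua,b,ub):
    o1,d1=ray(a,[ua]);o2,d2=ray(b,[ub]);d1=d1[0]/np.linalg.norm(d1);d2=d2[0]/np.linalg.norm(d2)
    s=np.linalg.lstsq(np.c_[d1,-d2],o2-o1,rcond=None)[0]
    p,q=o1+s[0]*d1,o2+s[1]*d2
    return (p+q)/2,np.linalg.norm(p-q)
def blobs(mask,amin=8):
    n,l,st,c=cv2.connectedComponentsWithStats(mask.astype(np.uint8))
    return [(st[i].tolist(),np.round(c[i],2).tolist()) for i in range(1,n) if st[i][4]>=amin]
E
python3 - <<'E'
from h import *
T=dict(np.load("pics/top0.npz"));S=dict(np.load("pics/scene0.npz"))
for n,im,(x0,x1,y0,y1) in(("top",T,(170,330,100,260)),("scene",S,(160,370,150,310))):
    c=im["color"].astype(int);v=c.max(2);w=(c.min(2)>170)
    m=np.zeros_like(w);m[y0:y1,x0:x1]=w[y0:y1,x0:x1];print(n,"white",blobs(m,60))
    k=np.zeros_like(w);k[y0:y1,x0:x1]=(v<55)[y0:y1,x0:x1];print("black",blobs(k,15))
    g=(c.max(2)-c.min(2)<35)&(v<150);k=np.zeros_like(w);k[y0:y1,x0:x1]=g[y0:y1,x0:x1];print("grey",blobs(k,8))
# two-view rail points (crop coords->pixels)
t=lambda u,v:(u/3.3+140-.35,v/3.3+100-.35); s=lambda u,v:(u/3.7+160-.36,v/3.7+150-.36)
for nm,a,b in(("mid",(369,309),(404,229)),("end",(251,276),(503,296)),("knobtop",(478,328),(323,112))):
    print(nm,tri(T,t(*a),S,s(*b)),"zmap top",T["z_map"][int(t(*a)[1]),int(t(*a)[0])])
    for z in (52,103): print(z,plane(T,[t(*a)],z).round(1),plane(S,[s(*b)],z).round(1))
E
```

```text
top white [([178, 166, 94, 41, 1595], [224.37, 185.84]), ([296, 199, 22, 21, 324], [306.84, 209.0]), ([180, 217, 44, 34, 1193], [201.64, 233.43]), ([244, 233, 28, 27, 589], [257.17, 245.92])]
black [([276, 168, 33, 11, 89], [292.53, 173.47])]
grey [([256, 107, 70, 122, 2665], [295.78, 168.02]), ([170, 134, 3, 16, 31], [170.61, 141.68]), ([186, 163, 14, 7, 49], [193.29, 165.35]), ([175, 164, 20, 32, 183], [183.43, 184.33]), ([214, 182, 4, 4, 14], [215.5, 183.5]), ([250, 192, 4, 4, 15], [251.6, 193.6])]
scene white [([275, 173, 24, 17, 292], [286.25, 180.73]), ([222, 179, 19, 14, 142], [230.91, 185.66]), ([178, 192, 25, 17, 272], [190.12, 200.88]), ([251, 199, 79, 56, 1115], [290.34, 226.57]), ([305, 202, 45, 31, 781], [327.2, 216.88])]
black [([193, 161, 4, 16, 25], [194.28, 168.44]), ([182, 212, 57, 50, 335], [209.57, 237.85])]
grey [([179, 151, 4, 14, 14], [180.71, 157.5]), ([186, 158, 13, 45, 192], [192.05, 177.8]), ([177, 163, 10, 18, 40], [182.6, 172.2]), ([173, 166, 10, 16, 62], [176.74, 175.37]), ([201, 176, 3, 22, 46], [201.83, 186.96]), ([163, 176, 190, 112, 4218], [253.35, 234.97]), ([173, 180, 7, 23, 71], [176.08, 189.69]), ([267, 210, 4, 4, 12], [268.5, 211.5]), ([305, 218, 44, 19, 85], [325.91, 227.52]), ([294, 229, 5, 4, 10], [296.0, 230.5])]
mid (array([590.18239644,  32.55713771,  49.66580804]), np.float64(0.7314048759948856)) zmap top 970.0089
52 [[590.   32.2  52. ]] [[592.2  34.   52. ]]
103 [[582.6  31.1 103. ]] [[639.8  57.6 103. ]]
end (array([613.37180328, 108.12774513,  50.0101201 ]), np.float64(1.1220245074940531)) zmap top 974.8524
52 [[613.3 107.4  52. ]] [[614.9 109.3  52. ]]
103 [[604.6 102.2 103. ]] [[660.8 127.3 103. ]]
knobtop (array([569.55041571, -33.88081324,  99.73261222]), np.float64(1.4293296631820065)) zmap top 902.167
52 [[576. -37.  52.]] [[519.7 -62.   52. ]]
103 [[569.4 -34.4 103. ]] [[572.7 -31.2 103. ]]
```

```bash
python3 - <<'E'
from h import *
from station import read_state
from scipy.spatial.transform import Rotation as R
T=dict(np.load("pics/top0.npz"));S=dict(np.load("pics/scene0.npz"))
for im,rois in((T,[(170,273,160,215),(293,322,195,225)]),(S,[(245,335,195,260),(218,243,175,197)])):
    w=(im["color"].min(2)>170)
    P=[]
    for x0,x1,y0,y1 in rois:
        yy,xx=np.nonzero(w[y0:y1,x0:x1]); P.append(np.c_[xx+x0,yy+y0])
    Q=plane(im,np.vstack(P),52)[:,:2].astype(np.float32)
    c,d,a=cv2.minAreaRect(Q); m=Q.mean(0)
    vx=cv2.fitLine(Q,cv2.DIST_HUBER,0,.01,.01).ravel()
    b=cv2.boxPoints((c,d,a)); print("rail rect",c,d,a,"line",vx,"yaw",np.degrees(np.arctan2(-vx[0],vx[1])))
def g(im,rois,lo=165):
    pass
# holes & knob
mt,ms=(251.6,193.6),(268.5,211.5); et,es=(215.5,183.5),(296,230.5)
for n,a,b in(("mid",mt,ms),("end",et,es)): print(n,tri(T,a,S,b),plane(T,[a],52),plane(S,[b],52))
s=read_state();r=R.from_quat(s["eef_rot"]).as_matrix();print(r.round(3))
# others
for n,uv,z in(("cup rim",(352,184),90),("jar lid",(158,142),85)): print(n,plane(T,[uv],z))
# knob outline in scene
c=S["color"];print(c[170:196,247].max(1)); print(c[182,236:260].max(1)); print(T["color"][200,274:298].max(1)); print(T["color"][190:212,285].max(1))
E
```

```text
rail rect (592.5502319335938, 41.562477111816406) (299.8337707519531, 37.72742462158203) 72.6904296875 line [2.9783431e-01 9.5461756e-01 5.9828284e+02 5.9968742e+01] yaw -17.327572
rail rect (551.6397705078125, 54.21746826171875) (297.6845397949219, 128.82351684570312) 73.25349426269531 line [2.2669868e-01 9.7396493e-01 5.9643903e+02 7.4828995e+01] yaw -13.102787
mid (array([589.74998116,  31.95526672,  49.08686334]), np.float64(0.03849444826169397)) [[589.32379807  31.90959002  52.        ]] [[592.47589302  33.28925041  52.        ]]
end (array([613.24711621, 108.9826562 ,  47.68481465]), np.float64(1.4794343878283025)) [[612.80555925 107.85897967  52.        ]] [[616.81301934 111.16649943  52.        ]]
[[ 0.36  -0.    -0.933]
 [ 0.933 -0.001  0.36 ]
 [-0.001 -1.     0.   ]]
cup rim [[ 598.51756724 -173.81878931   90.        ]]
jar lid [[698.27875752 224.56839353  85.        ]]
[132 137 143 141 135 133  98  65  64  64  68  65  69  62  57  55  56  55
  57  58  57  55  55 170 170 147]
[223 179 143 135 114  71  57  61  65  67  68  69  68  65  61  57  79 125
 133 133 131 130 129 130]
[129 129 130 124 106  87  87  91  95  95  95  95  94  92  88  84  80  90
 111 125 125 125 126 127]
[127 136 130 108  89  84  86  88  91  94  95  96  97  96  91  77  72  90
 117 127 127 125]
```

Rail yaw is −17.3° with its centre at (592.6, 41.6). The knob is at about (569.1, −33.8), which puts the carriage near 6 mm. The last hole shows about +10 mm of shift, so the knob needs to travel about 149 mm. I'll approach now.

```bash
python3 -m creep '[{"tx":-0.3,"tz":-0.4,"gripper":1},{"tx":-0.6,"tz":-0.8,"gripper":0.9},{"tx":-0.67,"tz":-0.9,"gripper":0.8},{"tx":-0.67,"tz":-0.9,"gripper":0.8}]' 40
```

```text
invalid input at $[0]: expected keys tx, ty, tz, turn, gripper
```

```bash
python3 -m creep '[{"tx":-0.3,"ty":0,"tz":-0.4,"turn":0,"gripper":0.9},{"tx":-0.6,"ty":0,"tz":-0.8,"turn":0,"gripper":0.8},{"tx":-0.67,"ty":0,"tz":-0.9,"turn":0,"gripper":0.7}]' 40
```

```text
t: 0.4
ee_pos: [268.6, 438.5, 242.2]
eef_rot: [0.584, 0.399, -0.399, -0.583]
contact_force: [0.7, 0.3, -0.1]
grip_width: 59.9
```

```bash
python3 -m creep '[{"tx":-0.3,"ty":0,"tz":-0.4,"turn":0,"gripper":0.7},{"tx":-0.6,"ty":0,"tz":-0.8,"turn":0,"gripper":0.7},{"tx":-0.67,"ty":0,"tz":-0.9,"turn":0,"gripper":0.7}]'
python3 -m creep '[{"tx":-0.3,"ty":0,"tz":-0.4,"turn":0,"gripper":0.7},{"tx":-0.6,"ty":0,"tz":-0.8,"turn":0,"gripper":0.7},{"tx":-0.67,"ty":0,"tz":-0.9,"turn":0,"gripper":0.7}]'
python3 -m creep '[{"tx":-0.3,"ty":0,"tz":-0.4,"turn":0,"gripper":0.7},{"tx":-0.6,"ty":0,"tz":-0.8,"turn":0,"gripper":0.7},{"tx":-0.67,"ty":0,"tz":-0.9,"turn":0,"gripper":0.7}]'
python3 -m creep '[{"tx":-0.3,"ty":0,"tz":-0.4,"turn":0,"gripper":0.7},{"tx":-0.6,"ty":0,"tz":-0.8,"turn":0,"gripper":0.7},{"tx":-0.67,"ty":0,"tz":-0.9,"turn":0,"gripper":0.7},{"tx":-0.67,"ty":0,"tz":-0.9,"turn":-0.033,"gripper":0.7},{"tx":-0.67,"ty":0,"tz":-0.9,"turn":-0.033,"gripper":0.7}]'
python3 - <<'E'
from station import read_state
from scipy.spatial.transform import Rotation as R
import numpy as np
s=read_state();r=R.from_quat(s["eef_rot"]).as_matrix();print(r.round(4),s["ee_pos"],s["joint_pos"])
d=np.array([569.1,-33.8,81])-s["ee_pos"];print(r.T@d)
E
```

```text
t: 0.7
ee_pos: [328.4, 343.6, 242.2]
eef_rot: [0.584, 0.399, -0.399, -0.583]
contact_force: [-0.1, 0.3, -0.2]
grip_width: 60.0
t: 1.0
ee_pos: [388.3, 248.7, 242.2]
eef_rot: [0.584, 0.399, -0.399, -0.584]
contact_force: [-0.3, 0.3, 1.0]
grip_width: 60.0
t: 1.3
ee_pos: [448.1, 153.9, 242.0]
eef_rot: [0.584, 0.399, -0.399, -0.584]
contact_force: [-0.5, 1.1, -0.2]
grip_width: 59.7
t: 1.8
ee_pos: [506.3, 62.2, 242.0]
eef_rot: [-0.569, -0.419, 0.419, 0.57]
contact_force: [0.3, 0.6, -0.1]
grip_width: 59.7
[[ 2.973e-01 -8.000e-04 -9.548e-01]
 [ 9.548e-01  4.000e-04  2.973e-01]
 [ 1.000e-04 -1.000e+00  8.000e-04]] [506.32738656  62.18514551 241.97572551] [-2.91400771e-02  1.51887039e-02  1.58403572e+00  3.56721978e-04
  1.54313605e+00 -1.29809967e+00]
[-73.0062656  160.89178314 -88.60390884]
```

```bash
python3 -m creep '[{"tx":-0.35,"ty":0,"tz":-0.45,"turn":0,"gripper":0.7},{"tx":-0.73,"ty":0,"tz":-0.885,"turn":0,"gripper":0.7},{"tx":-0.73,"ty":0.4,"tz":-0.885,"turn":0,"gripper":0.7},{"tx":-0.73,"ty":0.8,"tz":-0.885,"turn":0,"gripper":0.7},{"tx":-0.73,"ty":0.8,"tz":-0.885,"turn":0,"gripper":0.7}]'
python3 - <<'E'
from station import *
from h import *
from scipy.spatial.transform import Rotation as R
import numpy as np
s=read_state();r=R.from_quat(s["eef_rot"]).as_matrix();print(s["ee_pos"])
d=np.array([569.1,-33.8,81])-s["ee_pos"];print(r.T@d)
im=get_image("scene"); c=im["color"][:,:,::-1]
cv2.imwrite("pics/s1.png",cv2.resize(c[60:310,160:370],None,fx=2.4,fy=2.4,interpolation=cv2.INTER_CUBIC))
E
```

```text
t: 2.3
ee_pos: [566.8, -33.3, 157.4]
eef_rot: [-0.568, -0.417, 0.42, 0.572]
contact_force: [0.2, 0.5, -0.2]
grip_width: 59.9
[566.82669756 -33.28566683 157.36379738]
[ 0.24291978 76.34183876 -2.95408822]
```

View pics/s1.png

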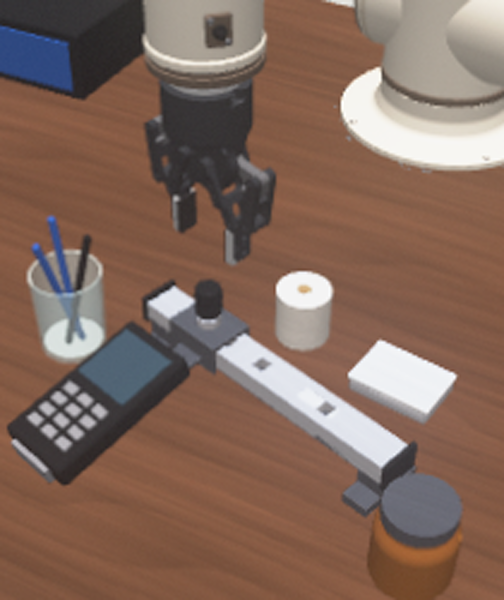

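The gripper straddles the knob: fingertips are at about (182,225) and (237,258), and the knob is at (208,295). I'll descend and look again before closing.

```bash
python3 -m creep '[{"tx":0,"ty":0.3,"tz":0,"turn":0,"gripper":0.7},{"tx":0,"ty":0.6,"tz":0,"turn":0,"gripper":0.7},{"tx":0,"ty":0.75,"tz":0,"turn":0,"gripper":0.7},{"tx":0,"ty":0.79,"tz":0,"turn":0,"gripper":0.7},{"tx":0,"ty":0.79,"tz":0,"turn":0,"gripper":0.7},{"tx":0,"ty":0.79,"tz":0,"turn":0,"gripper":0.7}]'
python3 - <<'E'
from station import *
from h import *
from scipy.spatial.transform import Rotation as R
import numpy as np
s=read_state();r=R.from_quat(s["eef_rot"]).as_matrix();print(s["ee_pos"])
d=np.array([569.1,-33.8,81])-s["ee_pos"];print(r.T@d,r.round(3))
im=get_image("scene"); c=im["color"][:,:,::-1]
cv2.imwrite("pics/s2.png",cv2.resize(c[130:250,180:320],None,fx=5,fy=5,interpolation=cv2.INTER_CUBIC))
E
```

```text
t: 2.95
ee_pos: [569.8, -34.4, 85.1]
eef_rot: [0.57, 0.419, -0.418, -0.569]
contact_force: [0.7, 0.9, -0.5]
grip_width: 60.1
[569.79756217 -34.4231509   85.13868745]
[0.38624066 4.13682383 0.86090103] [[ 0.298  0.002 -0.955]
 [ 0.955 -0.001  0.298]
 [ 0.    -1.    -0.002]]
```

View pics/s2.png

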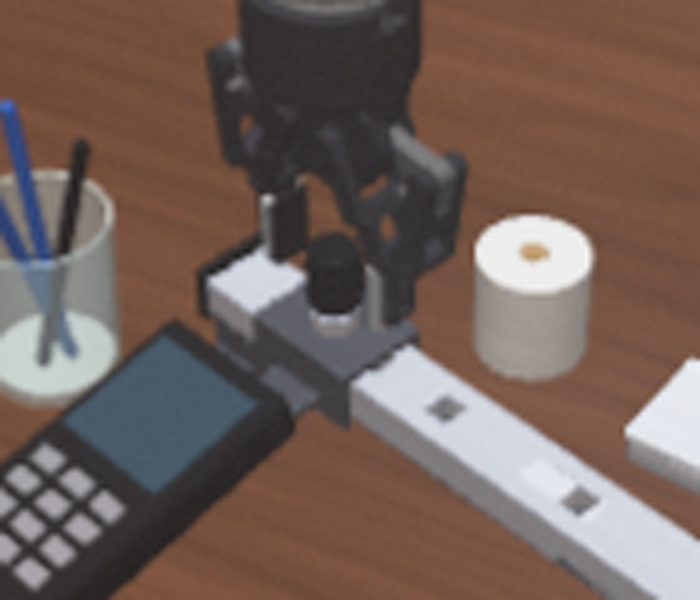

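The knob sits between the pads at (335,275), and the roll is clear. Closing on it, 3 mm lower.

```bash
python3 -m creep '[{"tx":0,"ty":0.01,"tz":0,"turn":0,"gripper":0.45},{"tx":0,"ty":0.01,"tz":0,"turn":0,"gripper":0.3},{"tx":0,"ty":0.01,"tz":0,"turn":0,"gripper":0.2},{"tx":0,"ty":0.01,"tz":0,"turn":0,"gripper":0.2},{"tx":0,"ty":0.01,"tz":0,"turn":0,"gripper":0.2},{"tx":0,"ty":0.01,"tz":0,"turn":0,"gripper":0.2}]' 50
```

```text
t: 3.6
ee_pos: [569.1, -34.5, 82.9]
eef_rot: [0.57, 0.419, -0.419, -0.57]
contact_force: [-2.0, 0.7, 4.9]
grip_width: 24.9
```

```bash
python3 -m creep '[{"tx":0,"ty":-0.04,"tz":0,"turn":0,"gripper":0.2},{"tx":0,"ty":-0.08,"tz":0,"turn":0,"gripper":0.2},{"tx":0,"ty":-0.12,"tz":0,"turn":0,"gripper":0.2},{"tx":0,"ty":-0.15,"tz":0,"turn":0,"gripper":0.2},{"tx":0,"ty":-0.15,"tz":0,"turn":0,"gripper":0.2},{"tx":0,"ty":-0.15,"tz":0,"turn":0,"gripper":0.2}]'
python3 - <<'E'
from station import *
from h import *
im=get_image("scene"); c=im["color"][:,:,::-1]
cv2.imwrite("pics/s3.png",cv2.resize(c[130:250,180:320],None,fx=5,fy=5,interpolation=cv2.INTER_CUBIC))
E
```

```text
t: 4.2
ee_pos: [569.0, -34.5, 97.2]
eef_rot: [0.57, 0.419, -0.419, -0.57]
contact_force: [4.4, -0.9, -9.9]
grip_width: 24.4
```

View pics/s3.png

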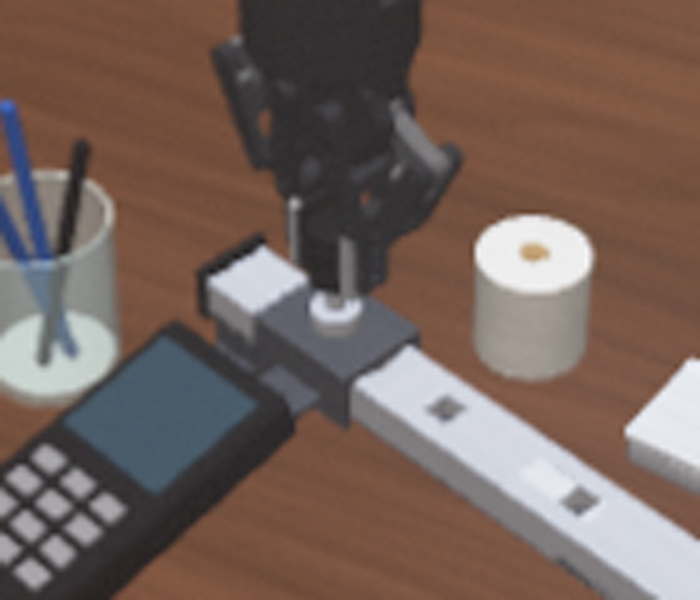

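The knob has lifted clear: the rod shows above the collar at (335,305), and Fz of −9.9 N matches the spring. Sliding with the pin held up.

```bash
python3 -m creep '[{"tx":0.03,"ty":0,"tz":0,"turn":0,"gripper":0.2},{"tx":0.1,"ty":0,"tz":0,"turn":0,"gripper":0.2},{"tx":0.17,"ty":0,"tz":0,"turn":0,"gripper":0.2},{"tx":0.24,"ty":0,"tz":0,"turn":0,"gripper":0.2},{"tx":0.31,"ty":0,"tz":0,"turn":0,"gripper":0.2},{"tx":0.38,"ty":0,"tz":0,"turn":0,"gripper":0.2},{"tx":0.45,"ty":0,"tz":0,"turn":0,"gripper":0.2},{"tx":0.5,"ty":0,"tz":0,"turn":0,"gripper":0.2}]'
```

```text
t: 5.05
ee_pos: [583.9, 13.3, 97.0]
eef_rot: [0.57, 0.419, -0.419, -0.57]
contact_force: [4.0, -4.3, -10.1]
grip_width: 24.2
```

```bash
python3 -m creep '[{"tx":0.07,"ty":0,"tz":0,"turn":0,"gripper":0.2},{"tx":0.14,"ty":0,"tz":0,"turn":0,"gripper":0.2},{"tx":0.21,"ty":0,"tz":0,"turn":0,"gripper":0.2},{"tx":0.28,"ty":0,"tz":0,"turn":0,"gripper":0.2},{"tx":0.35,"ty":0,"tz":0,"turn":0,"gripper":0.2},{"tx":0.42,"ty":0,"tz":0,"turn":0,"gripper":0.2},{"tx":0.49,"ty":0,"tz":0,"turn":0,"gripper":0.2},{"tx":0.52,"ty":0,"tz":0,"turn":0,"gripper":0.2}]'
python3 - <<'E'
from station import *
from h import *
im=get_image("scene"); c=im["color"][:,:,::-1]
cv2.imwrite("pics/s4.png",cv2.resize(c[130:270,180:340],None,fx=4,fy=4,interpolation=cv2.INTER_CUBIC))
print(read_state()["ee_pos"],(read_state()["ee_pos"]-np.array([592.6,41.6,0]))@[.298,.9546,0])
E
```

```text
t: 5.85
ee_pos: [599.4, 63.0, 96.9]
eef_rot: [0.57, 0.419, -0.419, -0.57]
contact_force: [4.5, -3.6, -9.9]
grip_width: 24.5
[599.45835149  63.25596834  96.97416254] 22.716576120565264
```

View pics/s4.png

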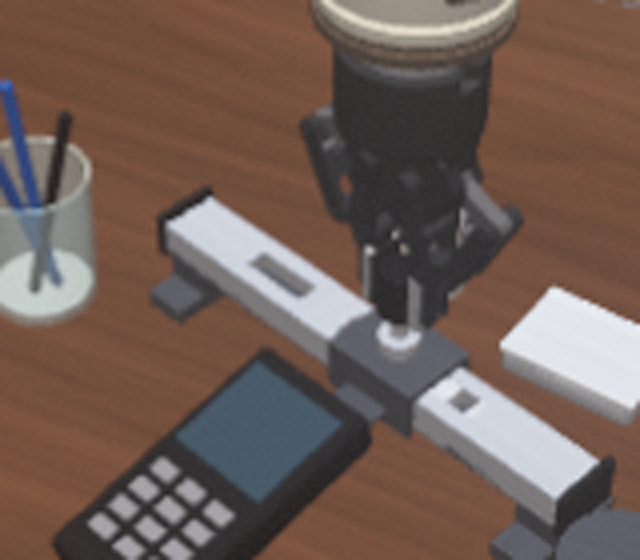

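The sleeve is past the middle hole, which it now covers. The knob sits at rail +23 mm and the last hole is still open ahead at (463,398). Next: 8 mm further, then set the pin down on the rail and loosen the jaws to a cage.

```bash
python3 -m creep '[{"tx":0.04,"ty":0,"tz":0,"turn":0,"gripper":0.2},{"tx":0.08,"ty":0,"tz":0,"turn":0,"gripper":0.2},{"tx":0.08,"ty":0.02,"tz":0,"turn":0,"gripper":0.2},{"tx":0.08,"ty":0.035,"tz":0,"turn":0,"gripper":0.2},{"tx":0.08,"ty":0.035,"tz":0,"turn":0,"gripper":0.2}]'
python3 -m creep '[{"tx":0,"ty":0,"tz":0,"turn":0,"gripper":0.32},{"tx":0,"ty":0,"tz":0,"turn":0,"gripper":0.36},{"tx":0,"ty":0.03,"tz":0,"turn":0,"gripper":0.36},{"tx":0,"ty":0.06,"tz":0,"turn":0,"gripper":0.36},{"tx":0,"ty":0.06,"tz":0,"turn":0,"gripper":0.36}]'
python3 - <<'E'
from station import *
from h import *
im=get_image("scene"); c=im["color"][:,:,::-1]
cv2.imwrite("pics/s5.png",cv2.resize(c[130:270,180:340],None,fx=4,fy=4,interpolation=cv2.INTER_CUBIC))
print(read_state()["ee_pos"],(read_state()["ee_pos"]-np.array([592.6,41.6,0]))@[.298,.9546,0])
E
```

```text
t: 6.4
ee_pos: [601.8, 70.6, 94.0]
eef_rot: [-0.57, -0.419, 0.419, 0.57]
contact_force: [3.4, 1.6, -5.4]
grip_width: 24.4
t: 6.9
ee_pos: [601.5, 70.5, 87.2]
eef_rot: [-0.57, -0.419, 0.419, 0.57]
contact_force: [-0.3, -0.1, -0.3]
grip_width: 30.6
[601.58214482  70.48846778  87.45261188] 30.253610499196053
```

View pics/s5.png

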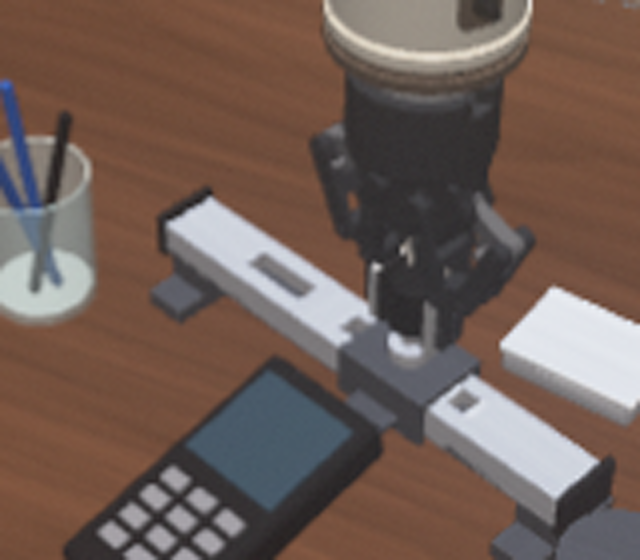

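```bash
python3 -m creep '[{"tx":0.015,"ty":0,"tz":0,"turn":0,"gripper":0.36},{"tx":0.03,"ty":0,"tz":0,"turn":0,"gripper":0.36},{"tx":0.045,"ty":0,"tz":0,"turn":0,"gripper":0.36},{"tx":0.06,"ty":0,"tz":0,"turn":0,"gripper":0.36},{"tx":0.07,"ty":0,"tz":0,"turn":0,"gripper":0.36},{"tx":0.08,"ty":0,"tz":0,"turn":0,"gripper":0.36},{"tx":0.09,"ty":0,"tz":0,"turn":0,"gripper":0.36},{"tx":0.1,"ty":0,"tz":0,"turn":0,"gripper":0.36}]'
python3 -m creep '[{"tx":0.01,"ty":0,"tz":0,"turn":0,"gripper":0.36},{"tx":0.02,"ty":0,"tz":0,"turn":0,"gripper":0.36},{"tx":0.03,"ty":0,"tz":0,"turn":0,"gripper":0.36},{"tx":0.04,"ty":0,"tz":0,"turn":0,"gripper":0.36},{"tx":0.05,"ty":0,"tz":0,"turn":0,"gripper":0.36},{"tx":0.06,"ty":0,"tz":0,"turn":0,"gripper":0.36},{"tx":0.07,"ty":0,"tz":0,"turn":0,"gripper":0.36},{"tx":0.08,"ty":0,"tz":0,"turn":0,"gripper":0.36}]'
```

```text
t: 7.75
ee_pos: [604.6, 79.5, 87.8]
eef_rot: [0.57, 0.418, -0.419, -0.569]
contact_force: [-1.6, -6.1, 1.3]
grip_width: 30.6
t: 8.55
ee_pos: [607.0, 87.2, 87.6]
eef_rot: [0.57, 0.418, -0.419, -0.57]
contact_force: [0.0, -6.1, -1.9]
grip_width: 30.6
```

```bash
python3 -m creep '[{"tx":0.01,"ty":0,"tz":0,"turn":0,"gripper":0.36},{"tx":0.02,"ty":0,"tz":0,"turn":0,"gripper":0.36},{"tx":0.03,"ty":0,"tz":0,"turn":0,"gripper":0.36},{"tx":0.04,"ty":0,"tz":0,"turn":0,"gripper":0.36},{"tx":0.05,"ty":0,"tz":0,"turn":0,"gripper":0.36},{"tx":0.06,"ty":0,"tz":0,"turn":0,"gripper":0.36},{"tx":0.07,"ty":0,"tz":0,"turn":0,"gripper":0.36},{"tx":0.08,"ty":0,"tz":0,"turn":0,"gripper":0.36}]'
```

```text
t: 9.35
ee_pos: [609.4, 94.9, 87.6]
eef_rot: [0.57, 0.418, -0.419, -0.57]
contact_force: [-1.2, -6.0, -1.8]
grip_width: 30.5
```

```bash
python3 - <<'E'
from station import *
from h import *
im=get_image("scene"); c=im["color"][:,:,::-1]
cv2.imwrite("pics/s6.png",cv2.resize(c[130:270,180:340],None,fx=4,fy=4,interpolation=cv2.INTER_CUBIC))
print(read_state()["ee_pos"],(read_state()["ee_pos"]-np.array([592.6,41.6,0]))@[.298,.9546,0],read_state()["contact_force"])
E
```

```text
[609.4488968   94.98948137  87.61257581] 55.98657016611811 [-0.84873363 -5.03433495 -1.78043224]
```

View pics/s6.png

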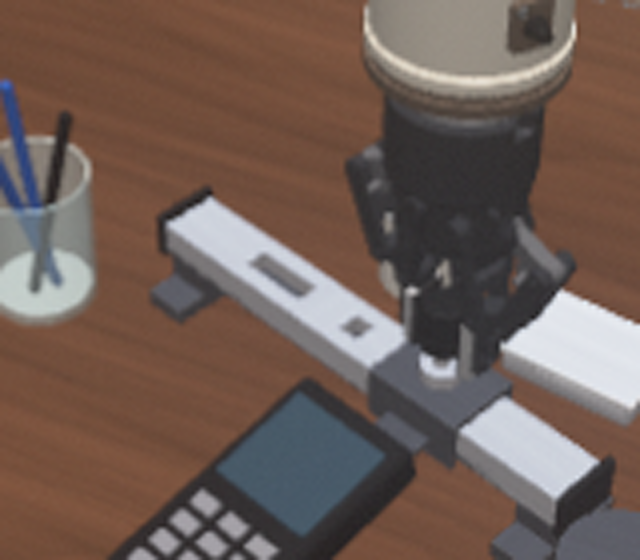

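It's still riding with steady drag; the bright collar gap under the knob shows at (438,368). About 14 mm to go, so I'll take finer steps.

```bash
python3 -m creep '[{"tx":0.01,"ty":0,"tz":0,"turn":0,"gripper":0.36},{"tx":0.02,"ty":0,"tz":0,"turn":0,"gripper":0.36},{"tx":0.03,"ty":0,"tz":0,"turn":0,"gripper":0.36},{"tx":0.04,"ty":0,"tz":0,"turn":0,"gripper":0.36},{"tx":0.05,"ty":0,"tz":0,"turn":0,"gripper":0.36},{"tx":0.06,"ty":0,"tz":0,"turn":0,"gripper":0.36},{"tx":0.07,"ty":0,"tz":0,"turn":0,"gripper":0.36},{"tx":0.08,"ty":0,"tz":0,"turn":0,"gripper":0.36}]'
```

```text
t: 10.2
ee_pos: [611.8, 102.5, 87.6]
eef_rot: [0.57, 0.418, -0.419, -0.57]
contact_force: [-0.4, -6.5, -1.8]
grip_width: 30.7
```

```bash
python3 -m creep '[{"tx":0.005,"ty":0,"tz":0,"turn":0,"gripper":0.36},{"tx":0.01,"ty":0,"tz":0,"turn":0,"gripper":0.36},{"tx":0.015,"ty":0,"tz":0,"turn":0,"gripper":0.36},{"tx":0.02,"ty":0,"tz":0,"turn":0,"gripper":0.36},{"tx":0.025,"ty":0,"tz":0,"turn":0,"gripper":0.36}]'
```

```text
t: 10.7
ee_pos: [612.5, 104.8, 87.5]
eef_rot: [0.57, 0.418, -0.419, -0.57]
contact_force: [-0.3, -6.0, -1.2]
grip_width: 30.8
```

```bash
python3 -m creep '[{"tx":0.005,"ty":0,"tz":0,"turn":0,"gripper":0.36},{"tx":0.01,"ty":0,"tz":0,"turn":0,"gripper":0.36},{"tx":0.015,"ty":0,"tz":0,"turn":0,"gripper":0.36},{"tx":0.02,"ty":0,"tz":0,"turn":0,"gripper":0.36}]'
```

```text
t: 11.1
ee_pos: [613.1, 106.8, 87.4]
eef_rot: [0.57, 0.418, -0.419, -0.57]
contact_force: [-0.3, -5.6, -3.5]
grip_width: 31.1
```

```bash
python3 -m creep '[{"tx":0.005,"ty":0,"tz":0,"turn":0,"gripper":0.36},{"tx":0.01,"ty":0,"tz":0,"turn":0,"gripper":0.36},{"tx":0.015,"ty":0,"tz":0,"turn":0,"gripper":0.36}]'
```

```text
t: 11.4
ee_pos: [613.6, 108.7, 87.6]
eef_rot: [-0.57, -0.419, 0.419, 0.57]
contact_force: [-0.2, 0.0, -0.2]
grip_width: 30.8
```

```bash
python3 -m creep '[{"tx":0.005,"ty":0,"tz":0,"turn":0,"gripper":0.36},{"tx":0.01,"ty":0,"tz":0,"turn":0,"gripper":0.36}]'
```

```text
t: 11.6
ee_pos: [614.0, 109.8, 87.9]
eef_rot: [0.57, 0.419, -0.419, -0.57]
contact_force: [-1.2, -1.9, -1.8]
grip_width: 30.9
```

The push force fell to zero, which suggests a drop. I'll stop and look.

```bash
python3 - <<'E'
from station import *
from h import *
im=get_image("scene"); c=im["color"][:,:,::-1]
cv2.imwrite("pics/s7.png",cv2.resize(c[140:270,210:340],None,fx=4.5,fy=4.5,interpolation=cv2.INTER_CUBIC))
print(read_state()["ee_pos"],(read_state()["ee_pos"]-np.array([592.6,41.6,0]))@[.298,.9546,0],read_state()["contact_force"])
E
```

```text
[614.04518102 109.887639    87.89798592] 71.5780441368587 [-0.98760881 -1.52816992 -1.23435189]
```

View pics/s7.png

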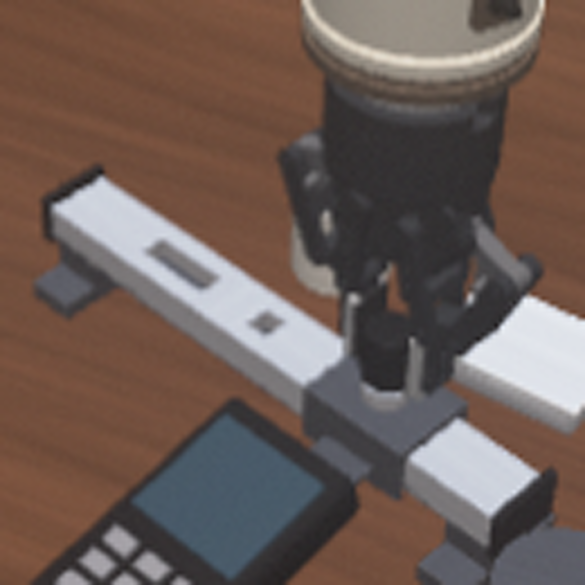

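The knob now sits right down on its collar at (385,365). I'll open, back off and rise clear, then verify the height.

```bash
python3 -m creep '[{"tx":-0.015,"ty":0,"tz":0,"turn":0,"gripper":0.42},{"tx":-0.015,"ty":0,"tz":0,"turn":0,"gripper":0.55},{"tx":-0.015,"ty":0,"tz":0,"turn":0,"gripper":0.65},{"tx":-0.015,"ty":-0.1,"tz":0,"turn":0,"gripper":0.65},{"tx":-0.015,"ty":-0.4,"tz":0,"turn":0,"gripper":0.65},{"tx":-0.015,"ty":-0.7,"tz":0,"turn":0,"gripper":0.65},{"tx":-0.015,"ty":-1,"tz":0,"turn":0,"gripper":0.65},{"tx":-0.015,"ty":-1,"tz":0,"turn":0,"gripper":0.65}]'
python3 -m creep '[{"tx":0,"ty":-0.2,"tz":0.4,"turn":0,"gripper":0.65},{"tx":0,"ty":-0.3,"tz":0.8,"turn":0,"gripper":0.65},{"tx":0,"ty":-0.4,"tz":1,"turn":0,"gripper":0.65},{"tx":0,"ty":-0.4,"tz":1,"turn":0,"gripper":0.65}]'
python3 -m creep '[{"tx":0,"ty":0,"tz":0.4,"turn":0,"gripper":0.65},{"tx":0,"ty":0,"tz":0.8,"turn":0,"gripper":0.65},{"tx":0,"ty":0,"tz":1,"turn":0,"gripper":0.65},{"tx":0,"ty":0,"tz":1,"turn":0,"gripper":0.65}]'
python3 - <<'E'
from station import *
from h import *
S=get_image("scene");T=get_image("top")
np.savez("pics/sceneF.npz",**S);np.savez("pics/topF.npz",**T)
cv2.imwrite("pics/s8.png",cv2.resize(S["color"][150:310,160:370,::-1],None,fx=3.7,fy=3.7,interpolation=cv2.INTER_CUBIC))
cv2.imwrite("pics/t8.png",cv2.resize(T["color"][100:260,140:380,::-1],None,fx=3.3,fy=3.3,interpolation=cv2.INTER_CUBIC))
E
```

```text
t: 12.45
ee_pos: [615.0, 108.4, 193.2]
eef_rot: [0.571, 0.421, -0.417, -0.568]
contact_force: [0.4, -0.2, -0.9]
grip_width: 55.8
t: 12.85
ee_pos: [516.6, 139.0, 229.9]
eef_rot: [0.57, 0.42, -0.418, -0.569]
contact_force: [0.5, -0.3, -0.1]
grip_width: 55.7
t: 13.25
ee_pos: [421.3, 168.4, 228.1]
eef_rot: [0.569, 0.419, -0.419, -0.569]
contact_force: [-0.1, 0.9, 0.3]
grip_width: 55.6
```

View pics/s8.png

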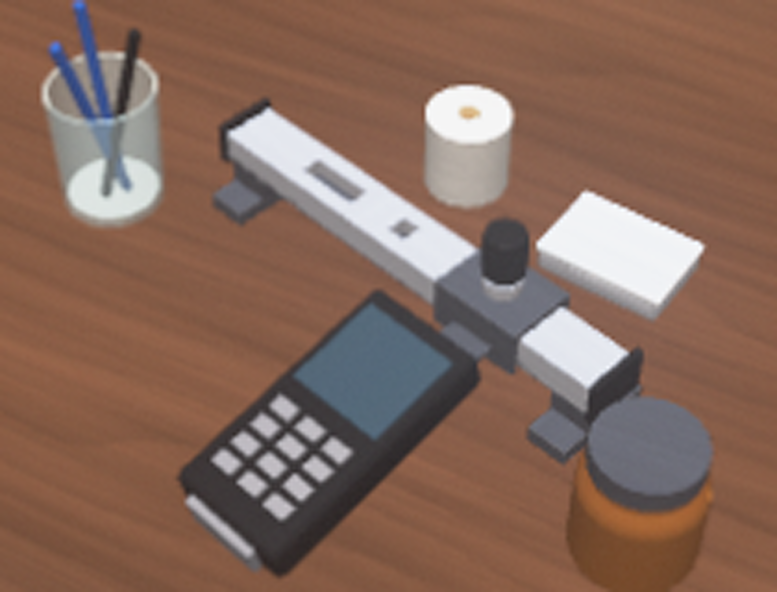

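View pics/t8.png

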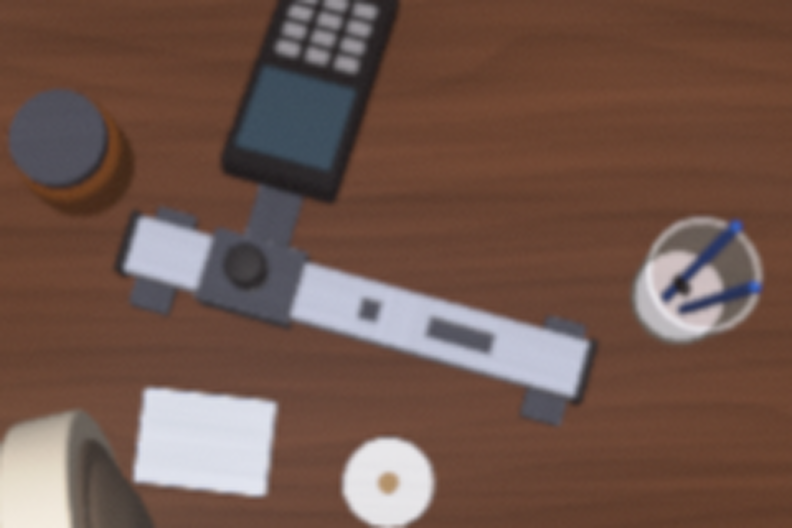

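```bash
python3 - <<'E'
from h import *
t=lambda u,v:(u/3.3+140-.35,v/3.3+100-.35); s=lambda u,v:(u/3.7+160-.36,v/3.7+150-.36)
for n,a,b in(("0",(478,328),(323,112)),("F",(245,264),(505,233))):
    T=dict(np.load(f"pics/top{n}.npz"));S=dict(np.load(f"pics/scene{n}.npz"))
    p,e=tri(T,t(*a),S,s(*b)); print(n,p.round(1),e.round(1),"along",((p[:2]-[592.6,41.6])@[.298,.9546]).round(1))
    u=t(*a);x,y=int(round(u[0])),int(round(u[1])); Z=np.median(T["z_map"][y-1:y+2,x-1:x+2]); o,d=ray(T,[u]);print("depth pt",(o+d[0]*Z).round(1))
    # relief in scene: knob bright collar column profile
    u=s(*b);x=int(round(u[0]));y=int(round(u[1]));print(S["color"][y-8:y+24,x].max(1))
E
```

```text
0 [569.6 -33.9  99.7] 1.4 along -78.9
depth pt [569.6 -34.4 101.8]
[143 141 135 133  98  65  64  64  68  65  69  62  57  55  56  55  57  58
  57  55  55 170 170 147 149 130 121 123 124 124 122 125]
F [612.7 106.5  99. ] 0.5 along 67.9
depth pt [612.1 105.8 103.3]
[142 137 133 117  86  72  71  71  71  73  72  76  70  64  63  64  63  62
  63  61  62  62 173 168 147 147 128 123 125 125 125 124]
```

```bash
python3 -c "
from station import *
print(hand_in())"
```

```text
the job is handed in; nothing more can be done
None
```

The card reader is at the far end of its rail, its plunger looks fully home in the last hole, and the job is handed in (robot time about 13.5 s of the 48 s).

**What I did:** I lifted the knob about 14 mm out of the slot and slid the sleeve past the middle hole with the pin held up. I then set the pin down on the rail and loosened the jaws around the knob. From there I eased the sleeve along in 0.5–1.5 mm steps, with a steady push of about 6 N. Near rail +69 mm the push force fell to zero, so I stopped, opened the jaws and moved the arm clear.

**Last checks:**
- **Knob height:** from two views the knob top is at 99.0 mm, against 99.7 mm when home at the start. The depth map gives 103.3 mm against 101.8 mm. The two methods differ by 2–4 mm, but both show the knob at its home height. A pin still riding on the rail would read 11 mm higher.
- **Position:** the knob is at about +68 mm along the rail, about 8 mm beyond the last hole's nominal point. At the start I measured the hole at about +70 mm, so the two agree within the 3 mm play and the calibration.
- **Surroundings:** by eye, the roll, tin, cup and jar are where they were.
- **Not tested:** I did not pull on the sleeve to test the lock, so as not to press the pin sideways against the hole's edge.

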